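# Load the block carrier into the catch rack

### The job

Load the carrier that holds the two square bored blocks into the rack: set it down in the open, flared mouth and slide it in under the capped guides, so that its own front edge lifts the hinged catch and the catch drops shut behind it. Do not push on the catch or the rack with the gripper itself, leave the carrier with the round bushes where it is, and let go of the loaded carrier at the end.

Things in the scene. Friction and masses are not known exactly. Their poses are not given: they have to be found in the camera images.
- block_carrier: Carrier to load: loose steel plate 96 (x) x 120 (y) x 14 mm, about 0.6 kg, with an upright flat lug at its centre and two square bored aluminium blocks (30 x 40 x 22 mm) fixed before and behind the lug at x = -28 and +28 mm, reaching 36 mm above the underside. Origin: centre of the underside, z up. Same after a half turn about z.
- block_carrier_lug (a point): Where to grip the carrier: on its steel lug, 80 mm above the underside. The lug is 12 (x) x 44 (y) mm and ends 92 mm above the underside; close the fingers along the carrier's x, fingertips at least 45 mm above the underside so that they clear the blocks.
- bush_carrier: The other carrier, to be left alone: same plate and lug, but with two round flanged bushes (34 mm across, 28 mm high) on it. Origin: centre of the underside.
- rack: Rack fixed to the bench; carriers travel along its +x. Origin: on the bench, mid lane. Lane floor 6 mm above the bench from x = -140 (mouth) to the end stop at +114. Guides 32 mm high at y = +-66, flaring from x = -70 to +-80 at the mouth. From x = 14 on, caps (32 to 36 mm high) reach in to y = +-50: slide in only. Catch pivot block on the +y guide at x = -57 to -33, 50 mm high.
- catch (a joint): Angle of the gravity catch, rad: 0 = hanging shut across the lane, grows as it is lifted; a carrier passing under it holds it at about 0.27. Dark steel bar 53 x 14 mm, hinged at the rack's x = -45, y = 55, z = 36 mm and sloping down along the travel, so a carrier sliding in lifts it with under 2 N; it falls by its own weight behind the carrier.
- catch_tip (a point): Lower end of the catch bar; when shut at the rack's x = 0, y = 55, z = 8 mm, 2 mm over the lane floor. It moves up and slightly along +x when lifted. It drops behind a carrier whose origin is past about x = 57 mm.
- rack_mouth (a point): Where to set the carrier's origin down from above: on the lane floor in the mouth, the rack's x = -116, y = 0, z = 6 mm; the plate's front edge is then at x = -68, short of the catch's pivot pin (x = -45, underside 32 mm high). Axes as the rack's; the carrier's x or -x must point along the rack's x.
- rack_home (a point): Carrier origin when home: on the lane floor at the rack's x = 64, y = 0, z = 6 mm, 2 mm short of touching the end stop. Axes as the rack's.

How it is judged:
On the way:
1. the carrier with the blocks, on the lane floor, lifts the catch with its own plate (value of joint catch above 0.15 rad and contact force between block_carrier and rack above 0.1 N and x of block_carrier in the frame of rack between -0.06 and 0.058 m and z of block_carrier in the frame of rack below 0.02 m), for 0.1 s.
At the end, for the whole second after the job is handed in: The carrier with the two square blocks lies flat on the lane floor at the closed end of the rack, its origin 50 to 70 mm past the rack's origin along the lane and within 12 mm of the lane's middle, at rest, and the catch hangs shut behind it (joint under 0.06 rad) (x of block_carrier in the frame of rack between 0.05 and 0.07 m and y of block_carrier in the frame of rack between -0.012 and 0.012 m and z of block_carrier in the frame of rack below 0.012 m and angle between block_carrier's own z axis and vertical below 0.09 rad and value of joint catch below 0.06 rad and linear speed of block_carrier below 0.02 m/s); the robot touches nothing.
It fails at once if the gripper pushes on the catch or the rack (over 3 N) (contact force between the fingers and rack above 3 N).
It fails at once if the arm pushes on the catch or the rack (over 3 N) (contact force between the arm and rack above 3 N).
It fails at once if the carrier with the bushes is moved more than 30 mm (distance of bush_carrier from where it was at the start of the episode above 0.03 m).
It also fails if it takes over 45 s, if anything falls off the work surface, if the arm or the gripper's body presses on something with over 40 N, if the wrist force passes 120 N, or if a joint passes its speed limit or range.

### The arm

A 7-joint arm with a two-finger parallel gripper is mounted at the origin on a cart in front of the work surface, level with it; the furniture and walls round the work are solid. World frame = base frame: x ahead of the robot, y to its left, z up, the work surface at z = 0. Lengths are in m, angles in rad, forces in N, time in s.
With the tool pointing down it reaches from about 0.4 to 0.85 m from the base axis. Payload 4.5 kg.
Tool frame: the origin (TCP) lies midway between the tips of the shut fingers; the grasp point (between the pads) lies 19 mm behind it; z points along the fingers, y is the line along which they close (so a half turn about z gives the same grasp; the last joint's range is limited). The gripper opens to 85 mm and grips with 20 to 120 N. Pads are 22 mm wide; open, the fingers measure 114 mm over their backs; the gripper's body (76 mm by 85 mm) begins 54 mm behind the grasp point. The pads swing forward as they close: fully open they stand 13 mm farther back than shut.
Start: joints at [1.205, 0.689, -0.195, 1.565, 0.157, 0.902, -0.215], TCP at [0.243, -0.576, 0.231] pointing down, gripper open.
Joint ranges: [-3.01, 3.01], [-0.46, 2.08], [-1.47, 1.51], [0.13, 2.56], [-1, 4.14], [0.04, 2.09], [-2.66, 2.66]. Speed limits (rad/s): [2.57, 2.57, 3.14, 3.14, 3.14, 3.14, 3.14].

### API

Orientations are given as a unit quaternion [x, y, z, w].
In Python, from cell import robot gives the robot as it stands. The module is installed in compiled form; this text tells all that it offers.
- The arm moves only by the tool apply_moves, never from a script. Its argument "motion" is a list that holds one entry, the list of rows, each a list of 7 numbers: the shift along the tool's x, y, z in cm, then the turn, a rotation vector about the tool's x, y, z in degrees, then the opening, from -1 (shut) to 1 (fully open). In form: [[[tx, ty, tz, wx, wy, wz, gripper], ...]]. A call has 1 to 20 rows; each row is the pose to reach, as a shift and turn from the pose commanded when the call began, along the tool's axes at that moment; what a row does not reach only later rows make up. A row lasts 1/8 s, in which the tool goes at most 62.5 mm and 10.7 degrees, less where a joint would pass 70% of its speed; a pose out of reach is approached as far as the arm can. A call with a gripper value outside its range is refused whole. The fingers move at their own pace and stop on an object; "force" is the grip in N (left out, the last holds). Time passes only in rows, so rows that repeat a pose let the fingers close. It gives the time, the measured TCP pose, the force, the opening and the grip force at its end, in the units of the state.
- robot.read_state(): the state, without advancing time (a new reading comes with each control period).
- robot.grab_frame(name): name is "side" or "top"; returns (picture, depth): 384x512x3 uint8, blue, green, red; 384x512 float32, m along the optical axis (not along the pixel's ray), 0 where there is no reading.
- robot.camera_params(name): a dict with "camera_matrix" (3x3 intrinsics, pixels), "k1" (the pictures are not rectified: a ray, as slopes to the right and down, at radius r is drawn at 1 + k1 r^2 times it, then the intrinsics apply), "extrinsics" (4x4, takes a point from camera to world coordinates). Camera axes: x right, y down, z forward; pixel columns grow to the right and rows downward; lengths in m; the calibration is good to about 2 mm. A picture is of the moment at which its call begins. camera_params takes no time and is no camera call.
- robot.job_done(): hands the job in; it is judged then, once.
Trained networks look in the newest picture that a camera, given by its name, has taken for a name from the list of things; names that differ only in an ending like _2 or _b are one class to them, and where a whole thing is asked for, a point or a joint stands for the part that bears it (a point fixed in the world has none). Each returns a list of dicts, best first, with "score" (0 to 1); they miss things now and then, are a little off and sometimes report something else, mostly with a low value. They report only what shows in the picture. A call takes as long as a camera call.
- robot.spot_in(target, camera): "at" ([column, row] in pixels, amid what is visible of it).
- robot.regions_of(target, camera): "mask" (384x512 bool, what is visible of it) and "at" ([column, row] in pixels, amid what is visible of it).
The state is a dict: "time": time; "qpos": joint angles; "joint_velocities": joint speeds; "joint_efforts": joint torques, N m; "tcp_pos": TCP position; "tcp_rot": TCP orientation; "contact_force": force on the tool from outside, world axes, zero at the start; "wrist_torque": the same for the moment, N m; "opening": opening from 0.0 (shut) to 1.0 (fully open); "finger_force": force on a finger pad.
Only numpy, scipy, OpenCV 4.12 (cv2) and the standard library are available. Lean on these libraries where they do the work, as an engineer would, in place of code of your own. Each camera call takes 0.05 s, during which the arm holds its last target. There are 200 camera calls.

## Working session

There is one attempt and no reset: what is moved stays moved. The work goes in short steps, Python scripts to look and compute and a tool call to move; the robot and the scene stay as the last step left them, time stands still between calls to the robot, and variables do not carry over. Pictures are saved under pics/ and viewed, at most 10 in all, crops included, and the job is handed in when it is done.

Besides the shell and the picture viewer there is one more tool, called as name([rows], argument=value, ...), one row to a line, values as JSON. apply_moves: Moves the arm, as the interface text tells. Its arguments: {"type":"object","properties":{"motion":{"type":"array","items":{"type":"array","items":{"type":"array","items":{"type":"number"}}}},"force":{"type":"number"}},"required":["motion"]}

```bash
mkdir -p pics
cat > h.py <<'E'
import numpy as np, cv2
from cell import robot
from scipy.spatial.transform import Rotation as R
def cloud(name, depth):
    p=robot.camera_params(name); K=np.array(p["camera_matrix"]); T=np.array(p["extrinsics"])
    v,u=np.mgrid[0:384,0:512]
    uv=np.stack([u,v],-1).reshape(-1,1,2).astype(np.float64)
    s=cv2.undistortPoints(uv,K,np.array([p["k1"],0,0,0.])).reshape(384,512,2)
    P=np.dstack([s,np.ones((384,512))])*depth[...,None]
    return P@T[:3,:3].T+T[:3,3]
E
python3 - <<'E'
from h import *
s=robot.read_state(); print(s)
for n in ("top","side"):
    im,d=robot.grab_frame(n); cv2.imwrite(f"pics/{n}0.png",im); np.save(f"{n}0.npy",d)
    c=cloud(n,d); print(n,robot.camera_params(n)["extrinsics"])
    for t in ("block_carrier","bush_carrier","rack","catch","block_carrier_lug"):
        for r in robot.regions_of(t,n)[:3]:
            m=r["mask"]&(d>0); print(t,round(r["score"],2),np.round(r["at"]),m.sum(),np.round(np.median(c[m],0),3) if m.any() else None)
            if r["score"]>.5: np.save(f"m_{n}_{t}.npy",r["mask"])
E
```

```text
{'time': 0.0, 'qpos': array([ 1.20481128,  0.6900431 , -0.19450624,  1.56640406,  0.15729257,
        0.9025017 , -0.21507631]), 'joint_velocities': array([-0.00141141,  0.00125418,  0.00071809, -0.00109988,  0.00129896,
       -0.00037216,  0.00139641]), 'joint_efforts': array([ 8.75786918e-05, -5.39618933e+01, -1.26693171e+00, -1.58547968e+01,
        8.95182457e-03,  9.41119564e-03, -1.51660419e-05]), 'tcp_pos': array([ 0.24294352, -0.57510198,  0.23043098]), 'tcp_rot': array([ 9.80077036e-01,  1.98615301e-01, -2.62591033e-04, -9.46721199e-04]), 'contact_force': array([-0.05504526, -0.01658527, -0.91082034]), 'wrist_torque': array([-0.00718777, -0.00372346,  0.03119524]), 'finger_force': 0.0, 'opening': 1.0013121861322352}
top [[-0.02917029 -0.99770347  0.06112998  0.47779296]
 [-0.99936906  0.03034944  0.01845001 -0.01206006]
 [-0.0202629  -0.06055322 -0.99795928  1.09271128]
 [ 0.          0.          0.          1.        ]]
block_carrier 0.96 [396. 226.] 1850 [ 0.452 -0.305  0.016]
bush_carrier 0.95 [149. 205.] 1685 [0.529 0.302 0.015]
catch 0.57 [265. 186.] 142 [0.558 0.008 0.032]
block_carrier_lug 0.62 [392. 227.] 1869 [ 0.453 -0.305  0.016]
side [[-0.91307055 -0.14715864  0.38032421  0.17932634]
 [-0.40757331  0.36050805 -0.83899818  0.81963503]
 [-0.01364411 -0.92107453 -0.38914722  0.47888372]
 [ 0.          0.          0.          1.        ]]
block_carrier 0.88 [321. 186.] 697 [ 0.447 -0.29   0.019]
bush_carrier 0.87 [196. 294.] 2644 [0.525 0.327 0.014]
rack 0.72 [257. 210.] 3626 [ 0.547 -0.051  0.012]
block_carrier_lug 0.78 [320. 184.] 627 [ 0.447 -0.29   0.02 ]
```

```bash
ls pics
```

```text
side0.png
top0.png
```

View pics/top0.png

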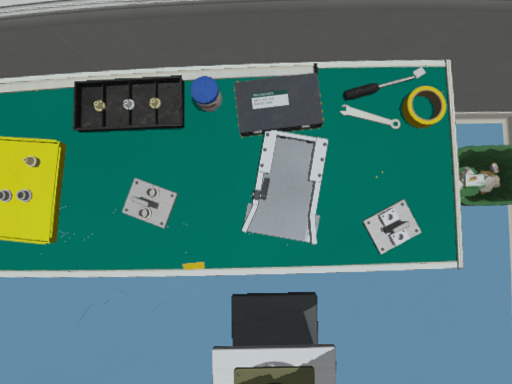

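View pics/side0.png

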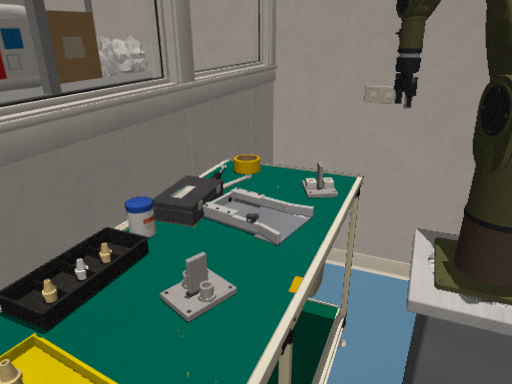

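The top picture shows the block carrier near (393,227), the bush carrier at (149,204), and the rack with its mouth at about (283,232), end stop near (295,135) and catch at (262,190). Next I'll fit the poses in metric views.

```bash
cat >> h.py <<'E'
def ortho(im,name,z,x0,x1,y0,y1,s=2.5):
    """world-aligned view at height z; row 0 = x1 (up=+x), col 0 = y1 (left=+y), s px/mm"""
    p=robot.camera_params(name); K=np.array(p["camera_matrix"]); T=np.linalg.inv(np.array(p["extrinsics"]))
    h,w=int((x1-x0)*1000*s),int((y1-y0)*1000*s)
    r,c=np.mgrid[0:h,0:w]
    P=np.stack([x1-r/s/1000,y1-c/s/1000,np.full(r.shape,z)],-1)@T[:3,:3].T+T[:3,3]
    q=P[...,:2]/P[...,2:]; q=q*(1+p["k1"]*(q**2).sum(-1,keepdims=True))
    return cv2.remap(im,(q[...,0]*K[0,0]+K[0,2]).astype(np.float32),(q[...,1]*K[1,1]+K[1,2]).astype(np.float32),cv2.INTER_LINEAR)
E
python3 - <<'E'
from h import *
im=cv2.imread("pics/top0.png"); d=np.load("top0.npy"); c=cloud("top",d)
o=ortho(im,"top",0.032,.36,.70,-.14,.13,1.7); o2=ortho(im,"top",0.014,.36,.54,-.40,-.22,1.7)
cv2.imwrite("pics/o1.png",np.hstack([o,cv2.copyMakeBorder(o2,0,o.shape[0]-o2.shape[0],5,0,cv2.BORDER_CONSTANT)])); print(o.shape)
m=np.load("m_top_block_carrier.npy")&(d>0)
P=c[m]; print(np.percentile(P[:,2],[2,25,50,75,90,98]))
pl=P[(P[:,2]>.008)&(P[:,2]<.022)]
r=cv2.minAreaRect((P[:,:2][P[:,2]<.03]*1000).astype(np.float32)); print("plate",r)
for lo,hi in ((.03,.045),(.075,.11)):
    q=P[(P[:,2]>lo)&(P[:,2]<hi)]; print(lo,len(q),q[:,:2].mean(0), cv2.minAreaRect((q[:,:2]*1000).astype(np.float32)) if len(q)>3 else None)
# rack
b=(c[...,0]>.33)&(c[...,0]<.72)&(c[...,1]>-.15)&(c[...,1]<.13)&(d>0)
bz=c[b]; print(np.histogram(bz[:,2],bins=np.arange(-.01,.07,.004)))
q=bz[(bz[:,2]>.024)&(bz[:,2]<.056)&(bz[:,0]<.655)]
print(cv2.minAreaRect((q[:,:2]*1000).astype(np.float32)))
print(robot.camera_params("top")["camera_matrix"])
E
```

```text
(577, 459, 3)
[0.00257283 0.01354038 0.01563472 0.0330461  0.0391466  0.09208394]
plate ((450.9249267578125, -315.01531982421875), (101.84803771972656, 126.7373275756836), 26.293561935424805)
0.03 355 [ 0.452409  -0.3109226] ((451.5285339355469, -311.7639465332031), (87.120849609375, 42.28913879394531), 24.906261444091797)
0.075 109 [ 0.45217882 -0.31048801] ((451.9888610839844, -310.96063232421875), (12.4793701171875, 41.97116470336914), 26.19685935974121)
(array([  13, 1309, 5707, 3619, 2545,  192,   59,   66,   53,  153,  672,
        835,  289,   48,   60,   59,   61,  333,  235]), array([-0.01 , -0.006, -0.002,  0.002,  0.006,  0.01 ,  0.014,  0.018,
        0.022,  0.026,  0.03 ,  0.034,  0.038,  0.042,  0.046,  0.05 ,
        0.054,  0.058,  0.062,  0.066]))
((547.8970336914062, -38.767539978027344), (187.52490234375, 240.33206176757812), 81.75653839111328)
[[424.22024976   0.         265.50764183]
 [  0.         424.22024976 193.94009356]
 [  0.           0.           1.        ]]
```

View pics/o1.png

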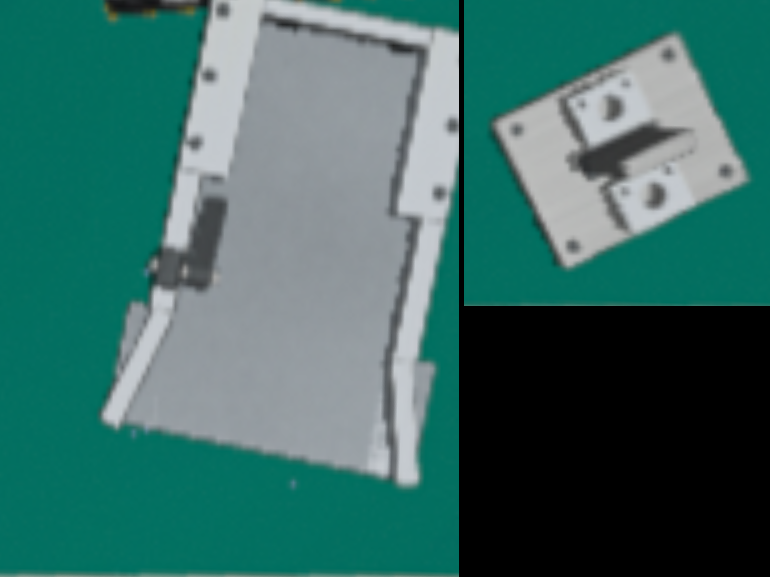

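Run:
```python
from h import *
from scipy.optimize import differential_evolution as DE
im=cv2.imread("pics/top0.png"); s=1.0
x0,x1,y0,y1=.36,.72,-.18,.13
o=ortho(im,"top",.033,x0,x1,y0,y1,s); g=o.min(-1).astype(float)
print(np.histogram(g,bins=range(0,256,16))[0])
W=np.clip((g-165)/40,0,1)
r,c=np.mgrid[0:g.shape[0],0:g.shape[1]]; X=(x1*1000-r); Y=(y1*1000-c)
f=lambda v:1/(1+np.exp(-np.clip(v,-30,30)/0.7))
def model(p):
    a=p[2]; dx,dy=X-p[0],Y-p[1]
    u=np.cos(a)*dx+np.sin(a)*dy; w=abs(-np.sin(a)*dx+np.cos(a)*dy)
    inn=np.where(u>14,50,np.where(u<-70,66+14*(-70-u)/70,66)); out=np.where(u>14,66,inn)+p[3]
    M=f(w-inn)*f(out-w)*f(u+140)*f(114+p[4]-u)
    return np.maximum(M,f(u-114)*f(114+p[4]-u)*f(66-w))
cost=lambda p:-np.corrcoef(model(p).ravel(),W.ravel())[0,1]
b=[(520,580),(-60,10),(-.35,-.05),(6,20),(4,25)]
q=DE(cost,b,seed=1,maxiter=60,popsize=10,tol=1e-6); print(q.x,np.degrees(q.x[2]),q.fun)
v=o.copy(); e=cv2.Canny((model(q.x)*255).astype(np.uint8),80,160); v=cv2.resize(v,None,fx=1.6,fy=1.6); v[cv2.resize(e,(v.shape[1],v.shape[0]))>100]=(0,0,255)
cv2.imwrite("pics/fit.png",v)
```

```text
[58946  1949  1453  1464  3328  1806  1497  1593  8209 21172  1344  1827
  7012     0     0]
[ 5.73109061e+02 -5.07434832e+01 -2.02541063e-01  1.21624493e+01
  6.03736224e+00] -11.60474806772285 -0.8959517417492818
```

View pics/fit.png

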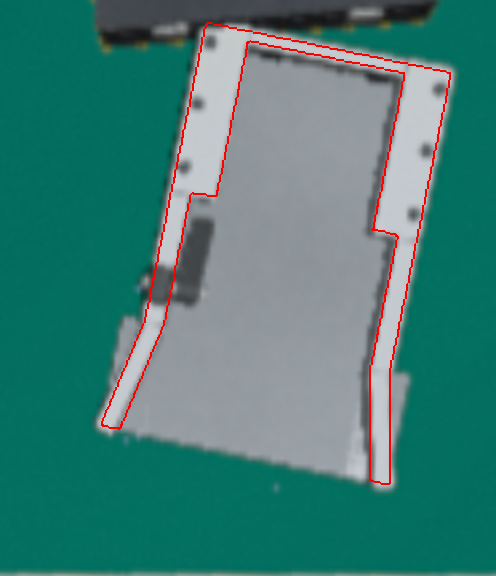

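```bash
cat >> h.py <<'E'
RACK=np.array([.5731,-.0507]); RY=-11.6
def rackpt(x,y=0):
    a=np.radians(RY); return RACK+np.array([np.cos(a)*x-np.sin(a)*y,np.sin(a)*x+np.cos(a)*y])
def goal(x,y,z,carrier_yaw):
    """tool-frame shift (cm) and rotvec (deg) from the measured pose; tool y along carrier x, pointing down"""
    s=robot.read_state(); C=R.from_quat(s["tcp_rot"])
    G=R.from_euler("z",carrier_yaw+90,degrees=True)*R.from_euler("x",180,degrees=True)
    t=C.inv().apply(np.array([x,y,z])-s["tcp_pos"])*100
    print(np.round(t,2),np.round((C.inv()*G).as_rotvec(degrees=True),1),"t",s["time"],np.round(s["tcp_pos"],4),"open",s["opening"],"F",np.round(s["contact_force"],1),"ff",s["finger_force"],"q7",s["qpos"][[0,6]])
E
python3 - <<'E'
from h import *
goal(.4515,-.3115,.16,25.6)
E
```

```text
[ 29.46 -16.23   7.13] [  0.    0.  -92.7] t 0.6 [ 0.2433 -0.5757  0.2313] open 1.0025800518404782 F [-0.2  0.4 -0.2] ff 0.0 q7 [ 1.20482745 -0.21508425]
```

apply_moves([
  [[3.3, -1.8, 0.5, 0, 0, -10, 1], [6.6, -3.6, 1, 0, 0, -20, 1], [9.9, -5.4, 2, 0, 0, -30, 1], [13.2, -7.2, 3, 0, 0, -40, 1], [16.4, -9, 4, 0, 0, -50, 1], [19.6, -10.8, 5, 0, 0, -60, 1], [22.9, -12.6, 6, 0, 0, -70, 1], [26.2, -14.4, 6.5, 0, 0, -80, 1], [28, -15.5, 7, 0, 0, -88, 1], [29.46, -16.23, 7.13, 0, 0, -92.7, 1], [29.46, -16.23, 7.13, 0, 0, -92.7, 1], [29.46, -16.23, 7.13, 0, 0, -92.7, 1], [29.46, -16.23, 7.13, 0, 0, -92.7, 1], [29.46, -16.23, 7.13, 0, 0, -92.7, 1]],
])

```text
time: 2.35
tcp_pos: [0.451, -0.3123, 0.1601]
tcp_rot: [0.534, 0.846, -0.0, 0.0]
contact_force: [0.0, 0.6, 0.2]
opening: 1.0
finger_force: 0.0
```

Run:
```python
from h import *
im,d=robot.grab_frame("side"); cv2.imwrite("pics/s1.png",im)
goal(.4515,-.3115,.061,25.6)
```

```text
[0.04 0.06 9.91] [-0.   0.  -0.1] t 2.4 [ 0.4512 -0.3121  0.1601] open 1.0017424407450917 F [-0.2  0.2 -0.2] ff 0.0 q7 [0.85310505 0.40320688]
```

View pics/s1.png

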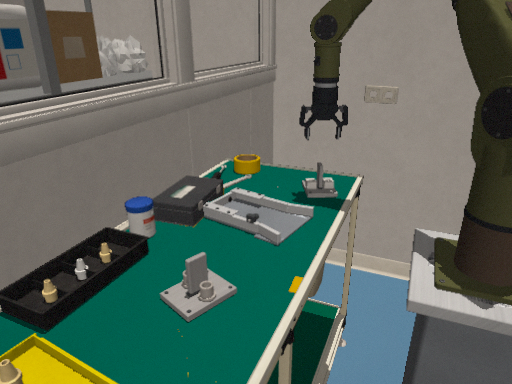

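The side view shows the open gripper at (325,125), above the carrier's lug at (320,175). Now I descend and grip.

apply_moves([
  [[0, 0.03, 2.5, 0, 0, 0, 1], [0, 0.03, 5, 0, 0, 0, 1], [0, 0.03, 7, 0, 0, 0, 1], [0, 0.03, 8.5, 0, 0, 0, 1], [0, 0.03, 9.9, 0, 0, 0, 1], [0, 0.03, 9.9, 0, 0, 0, 1], [0, 0.03, 9.9, 0, 0, 0, 1], [0, 0.03, 9.9, 0, 0, 0, -1], [0, 0.03, 9.9, 0, 0, 0, -1], [0, 0.03, 9.9, 0, 0, 0, -1], [0, 0.03, 9.9, 0, 0, 0, -1], [0, 0.03, 9.9, 0, 0, 0, -1], [0, 0.03, 9.9, 0, 0, 0, -1], [0, 0.03, 9.9, 0, 0, 0, -1], [0, 0.03, 9.9, 0, 0, 0, -1]],
], force=80)

```text
time: 4.28
tcp_pos: [0.4522, -0.3113, 0.0611]
tcp_rot: [0.533, 0.846, 0.0, 0.0]
contact_force: [1.0, 0.6, 2.1]
opening: 0.127
finger_force: 79.7
```

Gripped on the lug (opening 11 mm). Lift.

apply_moves([
  [[0, 0, -1, 0, 0, 0, -1], [0, 0, -3, 0, 0, 0, -1], [0, 0, -5, 0, 0, 0, -1], [0, 0, -7, 0, 0, 0, -1], [0, 0, -8, 0, 0, 0, -1], [0, 0, -8, 0, 0, 0, -1], [0, 0, -8, 0, 0, 0, -1]],
])

```text
time: 5.15
tcp_pos: [0.4509, -0.3113, 0.1402]
tcp_rot: [0.533, 0.846, -0.0, -0.001]
contact_force: [-0.8, 0.4, -5.9]
opening: 0.127
finger_force: 78.8
```

Run:
```python
from h import *
im,d=robot.grab_frame("top"); cv2.imwrite("pics/t2.png",im)
p=rackpt(-.116); print(p); goal(*p,.141,RY)
```

```text
[ 0.45946927 -0.02737496]
[25.23 13.04 -0.07] [-0.1 -0.1 37.2] t 5.2 [ 0.4509 -0.3112  0.1401] open 0.12717737346518687 F [-0.4 -0.4 -7.2] ff 78.78860235214233 q7 [0.83880345 0.37789972]
```

apply_moves([
  [[1, 0.5, 0, 0, 0, 2, -1], [3.2, 1.6, 0, 0, 0, 5, -1], [6.4, 3.2, 0, 0, 0, 10, -1], [9.6, 5, 0, 0, 0, 15, -1], [12.8, 6.6, 0, 0, 0, 20, -1], [16, 8.2, 0, 0, 0, 25, -1], [19.2, 9.9, 0, 0, 0, 30, -1], [22, 11.4, 0, 0, 0, 34, -1], [24, 12.4, 0, 0, 0, 36, -1], [25.23, 13.04, 0, 0, 0, 37.2, -1], [25.23, 13.04, 0, 0, 0, 37.2, -1], [25.23, 13.04, 0, 0, 0, 37.2, -1], [25.23, 13.04, 0, 0, 0, 37.2, -1]],
])

```text
time: 6.82
tcp_pos: [0.4601, -0.0286, 0.1409]
tcp_rot: [0.775, 0.631, -0.0, 0.0]
contact_force: [-0.0, -0.3, -5.4]
opening: 0.131
finger_force: 78.7
```

Run:
```python
from h import *
im,d=robot.grab_frame("top"); 
im2,d2=robot.grab_frame("side")
cv2.imwrite("pics/c3.png",np.hstack([cv2.resize(im[110:270,220:345],None,fx=2.8,fy=2.8),cv2.resize(im2[80:260,180:340],None,fx=2.489,fy=2.489)]))
goal(*rackpt(-.116),.069,RY)
```

```text
[ 0.08 -0.1   7.19] [-0.   0.  -0.1] t 6.925 [ 0.4602 -0.0284  0.1409] open 0.12405723107771498 F [ 1.   0.5 -6. ] ff 78.71292114257812 q7 [ 0.11913497 -0.64619008]
```

View pics/c3.png

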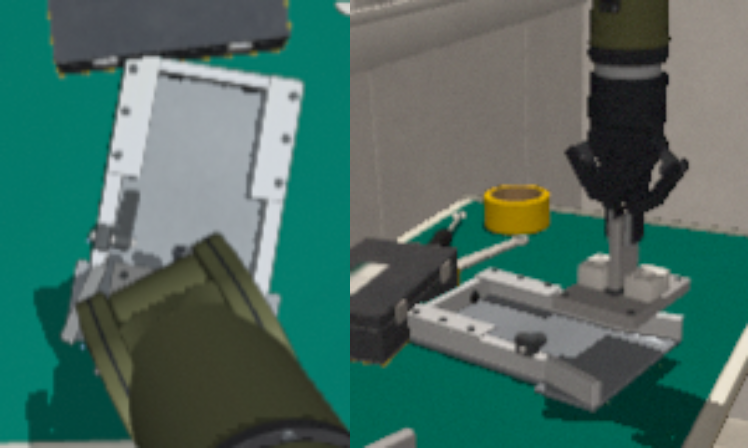

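The carrier hangs level over the mouth, between the flares and short of the catch pivot. I lower it.

apply_moves([
  [[0.08, -0.1, 1.5, 0, 0, 0, -1], [0.08, -0.1, 3, 0, 0, 0, -1], [0.08, -0.1, 4.5, 0, 0, 0, -1], [0.08, -0.1, 5.8, 0, 0, 0, -1], [0.08, -0.1, 6.6, 0, 0, 0, -1], [0.08, -0.1, 7, 0, 0, 0, -1], [0.08, -0.1, 7.2, 0, 0, 0, -1], [0.08, -0.1, 7.35, 0, 0, 0, -1], [0.08, -0.1, 7.35, 0, 0, 0, -1], [0.08, -0.1, 7.35, 0, 0, 0, -1]],
])

```text
time: 8.18
tcp_pos: [0.4596, -0.0266, 0.0677]
tcp_rot: [0.775, 0.632, 0.0, 0.0]
contact_force: [0.5, -0.0, -6.7]
opening: 0.129
finger_force: 78.6
```

Run:
```python
from h import *
goal(*rackpt(-.02),.067,RY)
im2,d2=robot.grab_frame("side")
cv2.imwrite("pics/c4.png",cv2.resize(im2[110:260,180:340],None,fx=4,fy=4))
```

```text
[-0.08  9.6   0.07] [ 0. -0.  0.] t 8.175 [ 0.4596 -0.0266  0.0677] open 0.12888097544901728 F [ 0.5 -0.  -6.7] ff 78.58457207679749 q7 [ 0.0306838  -0.70970946]
```

View pics/c4.png

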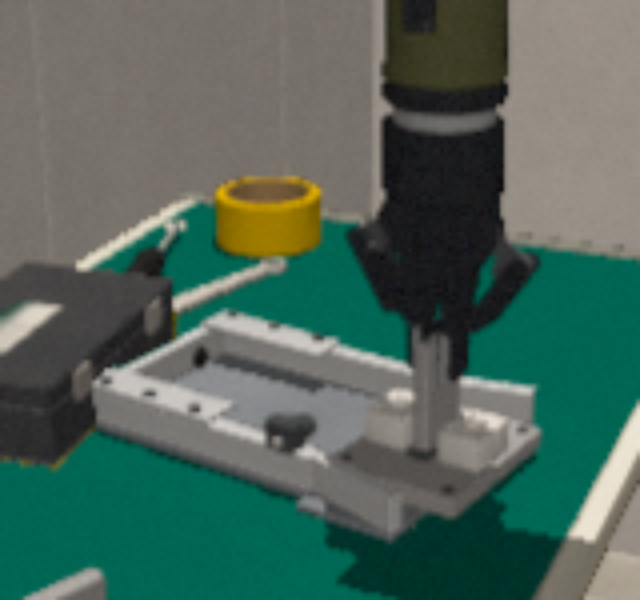

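The carrier is in the mouth, still just off the floor because its full weight is on the wrist. I lower it by a couple of mm.

apply_moves([
  [[0, 0, 0.1, 0, 0, 0, -1], [0, 0, 0.15, 0, 0, 0, -1], [0, 0, 0.2, 0, 0, 0, -1], [0, 0, 0.2, 0, 0, 0, -1]],
])

```text
time: 8.72
tcp_pos: [0.4598, -0.0266, 0.0671]
tcp_rot: [0.775, 0.632, 0.001, 0.001]
contact_force: [-2.0, -0.3, 14.1]
opening: 0.125
finger_force: 81.9
```

apply_moves([
  [[0, 0, -0.07, 0, 0, 0, -1], [-0.05, 0.5, -0.07, 0, 0, 0, -1], [-0.05, 1.3, -0.07, 0, 0, 0, -1], [-0.05, 2.1, -0.07, 0, 0, 0, -1], [-0.05, 2.9, -0.07, 0, 0, 0, -1], [-0.05, 3.7, -0.07, 0, 0, 0, -1], [-0.05, 4.5, -0.07, 0, 0, 0, -1], [-0.05, 4.5, -0.07, 0, 0, 0, -1]],
])

```text
time: 9.72
tcp_pos: [0.4981, -0.0361, 0.0673]
tcp_rot: [0.775, 0.633, -0.004, -0.002]
contact_force: [-14.4, 2.6, 24.4]
opening: 0.126
finger_force: 83.1
```

Run:
```python
from h import *
goal(*rackpt(.0),.067,RY)
```

```text
[ 0.06  7.65 -0.03] [-0.5  0.2  0.1] t 9.725 [ 0.4981 -0.0361  0.0673] open 0.12633602199524493 F [-14.4   2.6  24.4] ff 83.12315583229065 q7 [ 0.09134898 -0.66555039]
```

apply_moves([
  [[0, 0, -0.1, 0, 0, 0, -1], [0, 0, -0.13, 0, 0, 0, -1], [0, 0, -0.13, 0, 0, 0, -1]],
])

```text
time: 10.1
tcp_pos: [0.504, -0.0362, 0.0672]
tcp_rot: [0.775, 0.632, 0.0, 0.0]
contact_force: [0.5, 0.7, -5.0]
opening: 0.125
finger_force: 78.9
```

apply_moves([
  [[0, 0.4, 0.03, 0, 0, 0, -1], [0, 1, 0.03, 0, 0, 0, -1], [0, 1.7, 0.03, 0, 0, 0, -1], [0, 2.4, 0.03, 0, 0, 0, -1], [0, 3.1, 0.03, 0, 0, 0, -1], [0, 3.8, 0.03, 0, 0, 0, -1], [0, 4.5, 0.03, 0, 0, 0, -1], [0, 5.2, 0.03, 0, 0, 0, -1], [0, 5.2, 0.03, 0, 0, 0, -1]],
])

```text
time: 11.22
tcp_pos: [0.5547, -0.0467, 0.0672]
tcp_rot: [0.775, 0.632, 0.0, 0.0]
contact_force: [-1.2, -0.0, -1.8]
opening: 0.13
finger_force: 79.4
```

Run:
```python
from h import *
goal(*rackpt(.061),.067,RY)
im2,d2=robot.grab_frame("side"); im,d=robot.grab_frame("top")
cv2.imwrite("pics/c5.png",np.hstack([cv2.resize(im2[110:260,180:340],None,fx=3,fy=3),cv2.resize(im[110:260,230:340],None,fx=3,fy=3)]))
```

```text
[-0.02  7.98  0.02] [ 0.  0. -0.] t 11.225 [ 0.5547 -0.0467  0.0672] open 0.13035229873788037 F [-1.2 -0.  -1.8] ff 79.37488317489624 q7 [ 0.14084401 -0.60855778]
```

View pics/c5.png

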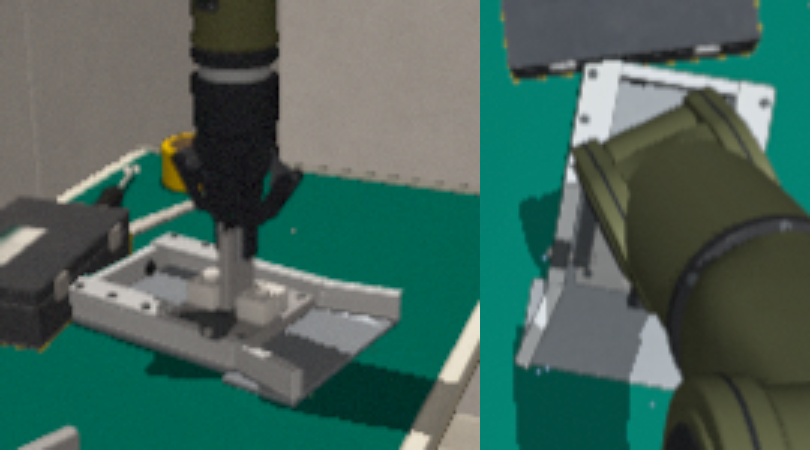

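The carrier slides under the catch with light forces and stays level. I continue to home.

apply_moves([
  [[0, 0.5, 0, 0, 0, 0, -1], [0, 1.2, 0, 0, 0, 0, -1], [0, 1.9, 0, 0, 0, 0, -1], [0, 2.6, 0, 0, 0, 0, -1], [0, 3.3, 0, 0, 0, 0, -1], [0, 4, 0, 0, 0, 0, -1], [0, 4.7, 0, 0, 0, 0, -1], [0, 5.4, 0, 0, 0, 0, -1], [0, 6.1, 0, 0, 0, 0, -1], [0, 6.8, 0, 0, 0, 0, -1], [0, 7.4, 0, 0, 0, 0, -1], [0, 7.8, 0, 0, 0, 0, -1], [0, 8.05, 0, 0, 0, 0, -1], [0, 8.05, 0, 0, 0, 0, -1], [0, 8.05, 0, 0, 0, 0, -1]],
])

```text
time: 13.2
tcp_pos: [0.6332, -0.0628, 0.0672]
tcp_rot: [0.775, 0.632, -0.0, 0.0]
contact_force: [-4.0, 0.6, 3.0]
opening: 0.123
finger_force: 80.0
```

Run:
```python
from h import *
goal(*rackpt(.063),.067,RY)
im2,d2=robot.grab_frame("side"); im,d=robot.grab_frame("top")
cv2.imwrite("pics/c6.png",np.hstack([cv2.resize(im2[110:260,180:340],None,fx=3,fy=3),cv2.resize(im[110:260,230:340],None,fx=3,fy=3)]))
```

```text
[-0.03  0.17  0.02] [-0.  0.  0.] t 13.2 [ 0.6332 -0.0628  0.0672] open 0.12327480090726681 F [-4.   0.6  3. ] ff 79.96527671813965 q7 [ 0.182022   -0.52145293]
```

View pics/c6.png

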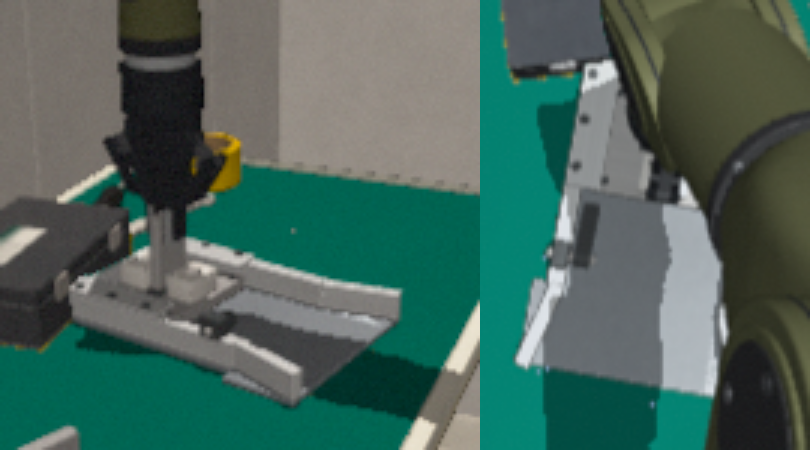

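The catch bar lies clear behind the plate's rear edge (top view, bar at about (588,235), plate edge at row 192). Release with a part opening, then go up.

apply_moves([
  [[0, 0, 0, 0, 0, 0, -0.3], [0, 0, 0, 0, 0, 0, -0.3], [0, 0, 0, 0, 0, 0, -0.3], [0, 0, 0, 0, 0, 0, -0.3], [0, 0, -0.5, 0, 0, 0, -0.3], [0, 0, -2, 0, 0, 0, -0.3], [0, 0, -4, 0, 0, 0, -0.3], [0, 0, -7, 0, 0, 0, -0.3], [0, -4, -10, 0, 0, 0, -0.3], [0, -8, -13, 0, 0, 0, -0.3], [-5, -8, -14, 0, 0, 0, -0.3], [-10, -8, -14, 0, 0, 0, -0.3], [-15, -8, -14, 0, 0, 0, -0.3], [-20, -8, -14, 0, 0, 0, -0.3], [-20, -8, -14, 0, 0, 0, -0.3], [-20, -8, -14, 0, 0, 0, -0.3]],
])

```text
time: 15.3
tcp_pos: [0.5152, -0.242, 0.2084]
tcp_rot: [0.775, 0.632, 0.001, 0.001]
contact_force: [0.5, 0.3, 0.7]
opening: 0.351
finger_force: 0.0
```

Run:
```python
from h import *
im,d=robot.grab_frame("top"); im2,_=robot.grab_frame("side"); c=cloud("top",d)
for r in robot.regions_of("block_carrier","top")[:2]:
    m=r["mask"]&(d>0); q=c[m]; q=q[(q[:,2]>.07)&(q[:,2]<.11)]
    w=q[:,:2].mean(0)-RACK; a=np.radians(RY); print(r["score"],len(q),"rack xy",w@[np.cos(a),np.sin(a)],w@[-np.sin(a),np.cos(a)],"z",np.percentile(q[:,2],[50,95]))
cv2.imwrite("pics/c7.png",np.hstack([cv2.resize(im2[110:260,180:340],None,fx=3,fy=3),cv2.resize(im[110:260,230:340],None,fx=3,fy=3)]))
s=robot.read_state(); print(s["tcp_pos"],s["contact_force"],s["finger_force"])
```

```text
0.79 106 rack xy 0.059083768236709355 -0.0017585981733710277 z [0.09684465 0.10084732]
[ 0.51543999 -0.24076118  0.20782684] [ 0.31695609  0.58513919 -0.02571651] 0.0
```

View pics/c7.png

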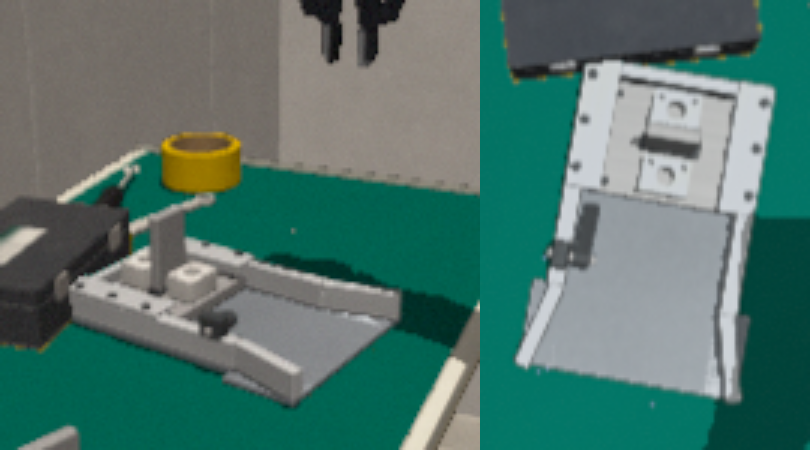

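Carrier is home (about x = 59–61 mm) and level, and the arm is clear. I compare the catch bar's height with the starting image.

Run:
```python
from h import *
im,d=robot.grab_frame("top"); d0=np.load("top0.npy"); i0=cv2.imread("pics/top0.png"); a=np.radians(RY)
for D,I in ((d0,i0),(d,im)):
    c=cloud("top",D); w=c[...,:2]-RACK; u=w@[np.cos(a),np.sin(a)]; v=w@[-np.sin(a),np.cos(a)]
    for lo in (-.03,-.02,-.012,-.005,.002):
        m=(u>lo)&(u<lo+.008)&(abs(v-.055)<.007)&(I.max(-1)<110); print(lo,m.sum(),np.round(np.median(c[m][:,2]),4) if m.any() else None, end=" | ")
    print()
```

```text
-0.03 15 0.0333 | -0.02 16 0.0266 | -0.012 17 0.0223 | -0.005 12 0.0177 | 0.002 0 None | 
-0.03 15 0.0332 | -0.02 16 0.0278 | -0.012 18 0.0226 | -0.005 12 0.018 | 0.002 0 None |
```

The bar's height matches the start, so the catch is shut.

```bash
python3 -c "
from cell import robot
print(robot.job_done())"
```

```text
the job is handed in; nothing more can be done
None
```

The block carrier is in the rack at about x = 60 mm, level and released, with the catch shut behind it and the bush carrier not touched; the job is handed in, and no verdict was returned.

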